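# Wedge up the grooved bench block

### The arm

A 6-joint arm with a two-finger parallel gripper is mounted at the origin on the work surface. World frame = base frame: x ahead of the robot, y to its left, z up, the work surface at z = 0. Lengths are in m, angles in rad, forces in N, time in s.
With the tool pointing down it reaches from about 0.225 to 0.725 m from the base axis. Payload 3.1 kg.
Tool frame: the origin (TCP) lies between the finger pads; the fingertips stand 17 mm ahead of it and the grasp point (between the pads) lies 2 mm behind it; z points along the fingers, x is the direction in which the jaws open and shut, and the axes are right-handed (so a half turn about z gives the same grasp; the last joint's range is limited). The gripper opens to 85 mm and grips with 20 to 120 N. Pads are 22 mm wide; open, the fingers measure 114 mm over their backs; the gripper's body (76 mm by 85 mm) begins 54 mm behind the grasp point. The pads swing forward as they close: fully open they stand 13 mm farther back than shut.
Start: joints at [-1.258, 0.048, 0.099, 1.622, 0, 1.443], TCP at [0.224, -0.475, 0.248] pointing down, gripper open.
Joint ranges: [-2.91, 2.91], [-0.99, 1.94], [-1.21, 1.42], [-2.12, 2.29], [-1.49, 1.47], [-3.14, 3.14]. Speed limits (rad/s): [2.79, 2.79, 3.14, 3.14, 3.14, 3.14].

### API

Orientations are given as [roll, pitch, yaw] about the fixed x, y, z axes, in that order (R = Rz(yaw) Ry(pitch) Rx(roll)).
In Python, from workcell import telemetry, viewer, sign_off gives the robot as it stands.
- The arm moves only by the tool carry_out, never from a script. Its argument "plan" is a list of rows, each an object with "dp": the shift along the world's x, y, z in m, a list of three; "dr": the turn, a rotation vector about the world's x, y, z in rad, a list of three. A call has 1 to 20 rows; each row shifts and turns the commanded pose from where the row before left it; what a row does not reach is not made up. A row lasts 1/12 s, in which the tool goes at most 41.7 mm and 7.16 degrees, less where a joint would pass 70% of its speed; a pose out of reach is approached as far as the arm can. A call with a gripper value outside its range is refused whole. "gripper" is the finger opening in m, from 0 to 0.0854, set as the call begins (left out, the last holds). The fingers move at their own pace and stop on an object; "squeeze" is the grip in N (left out, the last holds). Time passes only in rows, so rows that do not move let the fingers close. It gives the time, the measured TCP pose, the force and the opening at its end, in the units of the state.
- telemetry.observe(): the state, without advancing time (a new reading comes with each control period).
- viewer.get_image(name): name is "side" or "top"; returns the picture (384x512x3 uint8, red, green, blue); there is no depth.
- viewer.calibration(name): a dict with "camera_matrix" (3x3 intrinsics, pixels), "k1" (the pictures are not rectified: a ray, as slopes to the right and down, at radius r is drawn at 1 + k1 r^2 times it, then the intrinsics apply), "rvec" (rotation vector, rad) and "tvec" (3), from world to camera coordinates, as OpenCV has them. Camera axes: x right, y down, z forward; pixel columns grow to the right and rows downward; lengths in m; the calibration is good to about 2 mm. A picture is of the moment at which its call begins. calibration takes no time and is no camera call.
- sign_off(): hands the job in, once; it reports no verdict.
The state is a dict: "t": time; "joint_positions": joint angles; "dq": joint speeds; "joint_torque": joint torques, N m; "ee_pos": TCP position; "tcp_rot": TCP orientation; "force": force on the tool from outside, world axes, zero at the start; "wrist_torque": the same for the moment, N m; "opening": finger opening in m.
Only numpy, scipy, OpenCV 4.12 (cv2) and the standard library are available. Lean on these libraries where they do the work, as an engineer would, in place of code of your own. Each camera call takes 0.05 s, during which the arm holds its last target. There are 200 camera calls.

### The job

On this goldsmith's bench, first clear the pliers out of the wedge's way: lay them flat inside the open top drawer of the small drawer unit. Then take the wooden wedge by its heel and, sliding it flat along the base plate, push its thin end into the groove under the steel block, towards the stop bar, until the block's near edge just lifts, about 3 mm clear of the base plate, and finish like that: still gripping the wedge, with only the wedge (not the gripper) raising the block, so that I can wipe beneath it. Leave the tin, the jar and the brush where they stand.

Things in the scene. Friction and masses are not known exactly. Their poses are not given: they have to be found in the camera images.
- base_plate: Fixed steel base plate lying on the bench, 300 (x) x 160 (y) x 6 mm thick. Origin: centre of its underside; x runs level along its length from the free near end to the far end with the stop bar, z up. The stop bar (16 x 130 mm, rising 12 mm above the plate's top) has its near face at x = +130 mm.
- plate_top (a point): Centre of the base plate's upper face (6 mm above the bench), axes as base_plate.
- block: Loose dark steel block, 70 (x) x 80 (y) x 24 mm high, 0.65 to 1 kg, far face within 2 mm of the stop bar. Origin: centre of its underside; x to the stop bar. A square groove 44 mm wide (at y = 0), 8 mm high runs through its underside along x, open at the near face (x = -35 mm), an 18 mm wide foot each side. Wedged from the near side it bears on the bar and tips about its far lower edge.
- block_front_left (a point): Lower near corner of the block on its +y side (block frame -35, +40, 0 mm). Its z above plate_top is 0 when the block lies flat, and is the lift asked for.
- block_front_right (a point): Lower near corner of the block on its -y side (block frame -35, -40, 0 mm).
- wedge: Loose dark wood wedge, 110 mm long (x), 28 wide (y), 90 g, flat on the bench on the robot's right. Origin: centre of its flat underside; x to the thin end. Its top slopes from 3 mm high at x = +55 to 20 mm at x = -25. Grip the heel, x = -55 to -25, 44 mm high. Slid on the plate it meets the block when 24 mm in; 38 mm in, the block's near edge is up 3 mm. Pushing takes under 15 N; it does not slip.
- pliers: Loose flat-nose pliers lying flat across the near half of the base plate, 125 mm long, 80 g. Origin: underside of the joint; z up, x to the nose. Grip the steel middle, 20 (x) x 16 (y) x 14 mm high. The nose ends at x = +45 mm, the two black grips (10 mm thick, 52 mm over both) at x = -80 mm.
- unit: Fixed grey drawer unit on the robot's left, 220 (x) x 220 (y) x 130 mm high, two white-fronted drawers one above the other. Origin: centre of its underside; the drawers open to its -x.
- unit_drawer0 (a joint): How far the top drawer stands open (m): 0 shut, at the start 0.115 to 0.145, stiff enough to stay; a push of a few N would move it.
- drawer_floor (a point): Centre of the top drawer's inner floor, axes as the unit's, moves with the drawer; 75 mm above the bench. Inside 175 (x) x 178 (y) mm, walls to 33 mm above the floor, front panel to 43, the unit's top to 55. Open from above from x = -87 mm (inside of the front) to x = (joint value - 93 mm), the rest is under the unit's top. Its handle is a bar 35 mm in front of the drawer.
- tin: Bystander: small round metal tin, 48 mm diameter, 45 mm high, on the robot's right, nearer or farther than the wedge. Origin: centre of its underside.
- jar: Bystander: small glass jar with a steel lid, 54 mm diameter, 70 mm high, on top of the drawer unit. Origin: centre of its underside.
- brush: Bystander: bench brush, 160 mm long, lying beyond the plate on the right.

How it is judged:
By the outcome, as a careful person would: the job done as asked, in the order asked, and still so for the second after the job is handed in, while the arm keeps its last pose, push and grip.
It also fails if it takes over 54 s, if anything falls off the work surface, if the arm or the gripper's body presses on something with over 40 N, if the wrist force passes 120 N, or if a joint passes its speed limit or range.

## Working session

There is one attempt and no reset: what is moved stays moved. The work goes in short steps, Python scripts to look and compute and a tool call to move; the robot and the scene stay as the last step left them, time stands still between calls to the robot, and variables do not carry over. Pictures are saved under pics/ and viewed, about 8 in all and at most 12, crops included, and the job is handed in when it is done.

Besides the shell and the picture viewer there is one more tool, called as a command line: name --argument value ..., lists and objects as JSON in quotes. carry_out: Moves the arm, as the interface text tells. Its arguments: {"type":"object","properties":{"plan":{"type":"array","items":{"type":"object","properties":{"dp":{"type":"array","items":{"type":"number"}},"dr":{"type":"array","items":{"type":"number"}}}}},"gripper":{"type":"number"},"squeeze":{"type":"number"}},"required":["plan"]}

```bash
mkdir -p pics; cat > h.py <<'E'
import numpy as np, cv2
from workcell import telemetry, viewer, sign_off
def cal(n):
    c=viewer.calibration(n);K=np.array(c["camera_matrix"],float);R=cv2.Rodrigues(np.array(c["rvec"],float))[0]
    return K,float(c["k1"]),R,np.array(c["tvec"],float).ravel()
def px2w(n,u,v,z):
    K,k,R,t=cal(n);d=cv2.undistortPoints(np.array([[[u,v]]],float),K,np.array([k,0,0,0.]))[0,0]
    r=R.T@np.array([d[0],d[1],1]);o=-R.T@t
    return o+r*(z-o[2])/r[2]
def w2px(n,P):
    K,k,R,t=cal(n);return cv2.projectPoints(np.array(P,float).reshape(-1,1,3),R,t,K,np.array([k,0,0,0.]))[0][:,0]
def snap(n,f,crop=None,s=1):
    im=viewer.get_image(n)[:,:,::-1]
    cv2.imwrite("pics/raw_"+f,im)
    if crop: x0,y0,x1,y1=crop; im=im[y0:y1,x0:x1]
    cv2.imwrite("pics/"+f,cv2.resize(im,None,fx=s,fy=s,interpolation=cv2.INTER_CUBIC))
E
python3 - <<'E'
from h import *
snap("top","a.png",None,1.56);snap("side","b.png",None,1.56)
for n in("top","side"):
    K,k,R,t=cal(n);print(n,K.round(1).tolist(),k,(-R.T@t).round(3),R[2].round(2))
print(telemetry.observe())
E
```

```text
top [[416.2, 0.0, 267.7], [0.0, 416.2, 191.1], [0.0, 0.0, 1.0]] 0.019282890033728885 [0.465 0.035 1.087] [ 0.11  0.   -0.99]
side [[440.3, 0.0, 258.4], [0.0, 440.3, 188.1], [0.0, 0.0, 1.0]] -0.02434287505624154 [0.218 0.798 1.153] [ 0.28 -0.58 -0.77]
{'t': 0.1, 'joint_positions': array([-1.25784584e+00,  4.87016571e-02,  9.76878786e-02,  1.62198302e+00,
        1.78481690e-05,  1.44299874e+00]), 'dq': array([ 0.00159621, -0.00171186,  0.00417156,  0.00014156,  0.00100773,
        0.00053362]), 'joint_torque': array([ 2.78521671e-03, -3.39852583e+01,  3.20935392e+01,  1.57966779e-02,
       -4.44120133e-05,  7.37049675e-06]), 'ee_pos': array([ 0.22380336, -0.47432071,  0.24718777]), 'tcp_rot': array([-3.14129450e+00,  2.18024777e-03, -1.13004795e+00]), 'force': array([ 0.016274  , -0.53271624,  0.34223562]), 'wrist_torque': array([-0.00445909, -0.00989965,  0.00624687]), 'opening': 0.08538069013385886}
```

View pics/a.png

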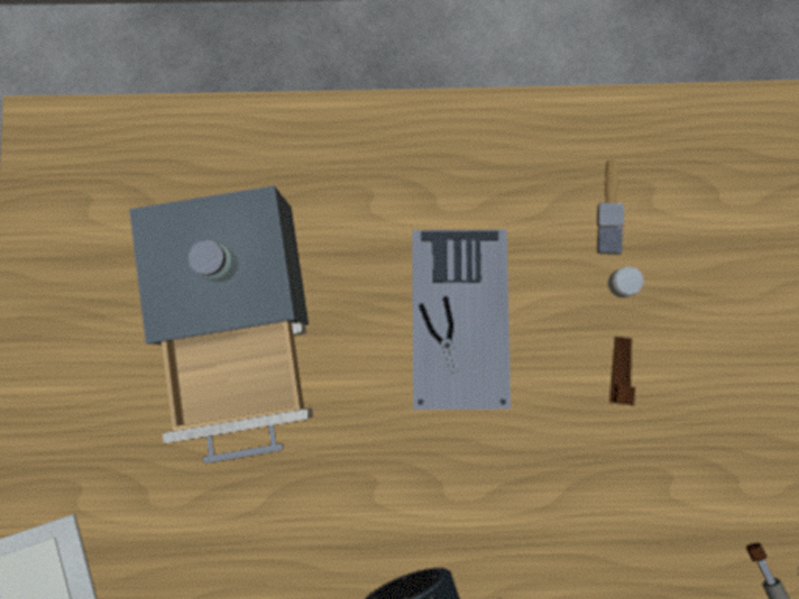

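View pics/b.png

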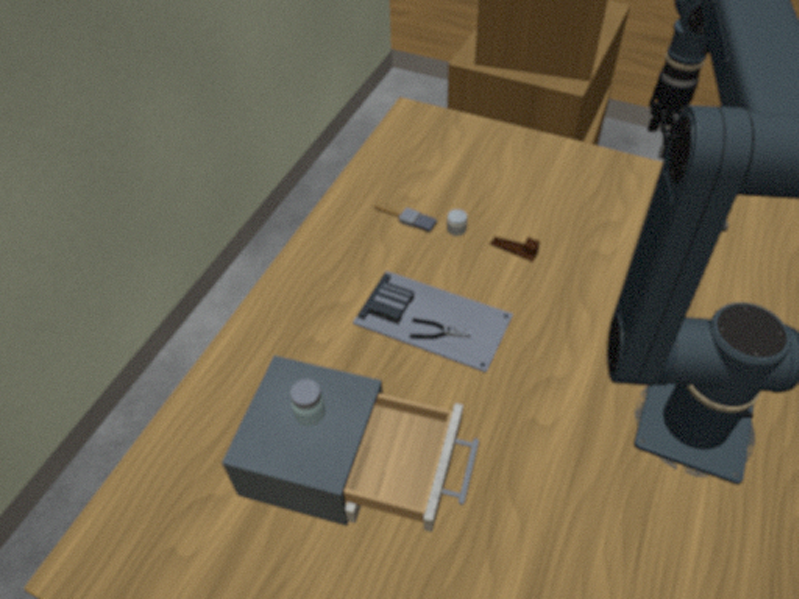

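The top view has the plate at (413–509, 230–408), with the block at its far end and the pliers' nose towards the robot. The wedge is at (622, 370) with its heel near the robot, and the drawer interior is around (235, 375). I'll enlarge the details.

```bash
python3 - <<'E'
from h import *
im=cv2.imread("pics/raw_a.png")
c=lambda x0,y0,x1,y1,s:cv2.resize(im[y0:y1,x0:x1],None,fx=s,fy=s,interpolation=cv2.INTER_CUBIC)
a=c(255,140,335,268,4.6)  # plate 368x589
b=c(380,165,420,265,4.6)   # wedge 184x460
b=cv2.copyMakeBorder(b,0,a.shape[0]-b.shape[0],8,0,cv2.BORDER_CONSTANT)
cv2.imwrite("pics/c.png",np.hstack([a,b]))
cv2.imwrite("pics/d.png",c(75,110,205,300,3.1))
E
```

```text
(no output)
```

View pics/c.png

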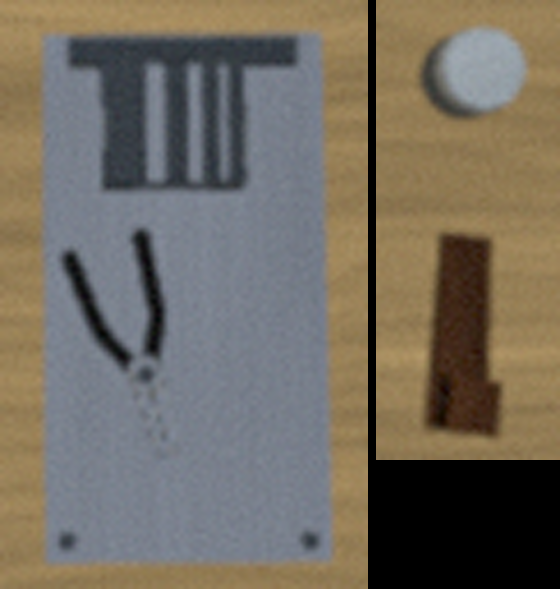

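View pics/d.png

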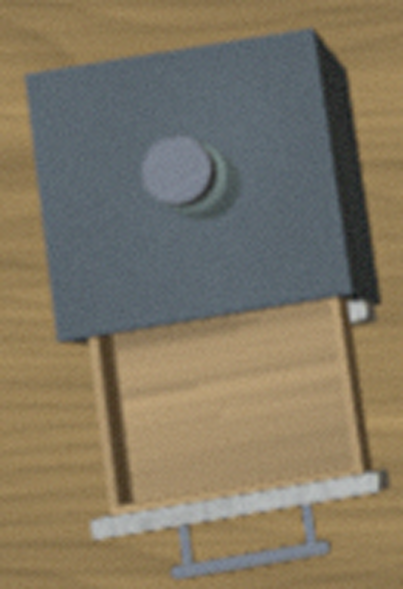

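```bash
python3 - <<'E'
from h import *
def P(u,v,z,o=(255,140),s=4.6): return px2w("top",o[0]+(u+.5)/s-.5,o[1]+(v+.5)/s-.5,z)
pr=lambda n,*p:print(n,*[q.round(4) for q in p])
pl=[P(45,36,.006),P(323,36,.006),P(329,562,.006),P(46,562,.006)];pr("plate",*pl,np.mean(pl,0))
print(np.degrees(np.arctan2(*( (pl[0]-pl[3])[[1,0]]))),np.degrees(np.arctan2(*( (pl[1]-pl[2])[[1,0]]))))
bl=[P(103,188,.03),P(245,188,.03),P(102,66,.03),P(245,66,.03)];pr("block",*bl,np.mean(bl,0))
pr("bar",P(68,67,.018),P(297,67,.018))
W=lambda u,v,z:P(u-376,v,z,(380,165))
th=[W(441,234,.003),W(491,240,.003)];he=[W(447,428,.044),W(497,434,.044),W(500,382,.044)];hb=W(428,428,0)
pr("wedge thin",*th,np.mean(th,0));pr("heel",*he,hb); a=np.mean(th,0);b=np.mean(he[:2],0);print(np.degrees(np.arctan2(a[1]-b[1],a[0]-b[0])),np.linalg.norm((a-b)[:2]))
pr("tin",W(482,68,.045))
pr("pliers",P(145,370,.016),P(166,452,.012),P(68,253,.012),P(140,232,.012))
D=lambda u,v,z:P(u,v,z,(75,110),3.1)
ut=[D(57,340,.13),D(352,296,.13),D(315,30,.13),D(27,75,.13)];pr("unit",*ut,np.mean(ut,0))
e=ut[0]-ut[1];print("yaw",np.degrees(np.arctan2(-e[0],e[1])),[np.linalg.norm(ut[i]-ut[(i+1)%4]) for i in range(4)])
pr("front top",D(92,520,.118),D(383,474,.118),D(95,538,.118),D(385,490,.118))
pr("walls",D(90,338,.108),D(110,508,.108),D(335,298,.108),D(368,472,.108))
pr("floor",D(133,500,.075),D(362,462,.075)); pr("jar",D(178,170,.2));pr('handle',D(175,573,.1),D(330,546,.1))
E
```

```text
plate [0.6958 0.0444 0.006 ] [ 0.6926 -0.115   0.006 ] [ 0.3948 -0.1084  0.006 ] [0.3976 0.0492 0.006 ] [ 0.5452 -0.0325  0.006 ]
-0.9140313532136782 -1.2687871261049388
block [0.604  0.0135 0.03  ] [ 0.6025 -0.0655  0.03  ] [0.673  0.0126 0.03  ] [ 0.6714 -0.0675  0.03  ] [ 0.6377 -0.0267  0.03  ]
bar [0.6751 0.0316 0.018 ] [ 0.6726 -0.0981  0.018 ]
wedge thin [ 0.5101 -0.2879  0.003 ] [ 0.5063 -0.3158  0.003 ] [ 0.5082 -0.3019  0.003 ]
heel [ 0.4044 -0.2735  0.044 ] [ 0.4008 -0.3     0.044 ] [ 0.4284 -0.3032  0.044 ] [ 0.402 -0.276  0.   ]
-8.124513717701996 0.10667556709296477
tin [ 0.5987 -0.3024  0.045 ]
pliers [ 0.503  -0.0081  0.016 ] [ 0.4573 -0.0189  0.012 ] [0.5698 0.0336 0.012 ] [ 0.581  -0.0073  0.012 ]
unit [0.5091 0.4391 0.13  ] [0.5375 0.2213 0.13  ] [0.7405 0.2496 0.13  ] [0.7096 0.4667 0.13  ] [0.6242 0.3442 0.13  ]
yaw 7.425312682414263 [np.float64(0.21964895645572854), np.float64(0.205034728078805), np.float64(0.21928003086156697), np.float64(0.20240741619423638)]
front top [0.3765 0.4148 0.118 ] [0.4057 0.2004 0.118 ] [0.3634 0.4122 0.118 ] [0.3939 0.1989 0.118 ]
walls [0.5111 0.4236 0.108 ] [0.3841 0.4056 0.108 ] [0.5379 0.2385 0.108 ] [0.4067 0.2133 0.108 ]
floor [0.3871 0.4005 0.075 ] [0.4125 0.224  0.075 ]
jar [0.6224 0.3287 0.2   ]
handle [0.3346 0.3589 0.1   ] [0.352  0.2432 0.1   ]
```

carry_out --plan '[{"dp": [0.014,0.0233,-0.005],"dr": [0,0,0.11]},{"dp": [0.014,0.0233,-0.005],"dr": [0,0,0.11]},{"dp": [0.014,0.0233,-0.005],"dr": [0,0,0.11]},{"dp": [0.014,0.0233,-0.005],"dr": [0,0,0.11]},{"dp": [0.014,0.0233,-0.005],"dr": [0,0,0.11]},{"dp": [0.014,0.0233,-0.005],"dr": [0,0,0.11]},{"dp": [0.014,0.0233,-0.005],"dr": [0,0,0.11]},{"dp": [0.014,0.0233,-0.005],"dr": [0,0,0.11]},{"dp": [0.014,0.0233,-0.005],"dr": [0,0,0.11]},{"dp": [0.014,0.0233,-0.005],"dr": [0,0,0.11]},{"dp": [0.014,0.0233,-0.005],"dr": [0,0,0.11]},{"dp": [0.014,0.0233,-0.005],"dr": [0,0,0.11]},{"dp": [0.014,0.0233,-0.005],"dr": [0,0,0.11]},{"dp": [0.014,0.0233,-0.005],"dr": [0,0,0.11]},{"dp": [0.014,0.0233,-0.005],"dr": [0,0,0.11]},{"dp": [0.014,0.0233,-0.005],"dr": [0,0,0.11]},{"dp": [0.014,0.0233,-0.005],"dr": [0,0,0.11]},{"dp": [0.014,0.0233,-0.005],"dr": [0,0,0.11]},{"dp": [0.014,0.0233,-0.005],"dr": [0,0,0.11]},{"dp": [0.014,0.0233,-0.005],"dr": [0,0,0.11]}]' --gripper 0.05

```text
t: 1.77
ee_pos: [0.5041, -0.0074, 0.1475]
tcp_rot: [-3.141, 0.0, 1.076]
force: [0.4, -0.3, 0.3]
opening: 0.05
```

carry_out --plan '[{"dp": [0,0,-0.01],"dr": [0,0,0.11]},{"dp": [0,0,-0.01],"dr": [0,0,0.11]},{"dp": [0,0,-0.01],"dr": [0,0,0.11]},{"dp": [0,0,-0.01],"dr": [0,0,0.11]},{"dp": [0,0,-0.01],"dr": [0,0,0.11]},{"dp": [0,0,-0.01],"dr": [0,0,0.11]},{"dp": [0,0,-0.01],"dr": [0,0,0.11]},{"dp": [0,0,0],"dr": [0,0,0]},{"dp": [0,0,0],"dr": [0,0,0]}]'

```text
t: 2.52
ee_pos: [0.5029, -0.0086, 0.0772]
tcp_rot: [-3.139, -0.001, 1.837]
force: [0.0, 0.4, 0.3]
opening: 0.0501
```

carry_out --plan '[{"dp": [-0.001,0,-0.013]},{"dp": [-0.001,0,-0.013]},{"dp": [-0.001,0,-0.013]},{"dp": [0,0,-0.013]},{"dp": [0,0,0]},{"dp": [0,0,0]}]'

```text
validation failed for argument at $.pl...
```

```bash
python3 - <<'E'
from h import *
print(w2px("side",[.5,-.008,.02]))
snap("side","e.png",(230,160,350,250),6)
E
```

```text
[[287.37050542 210.81956754]]
```

View pics/e.png

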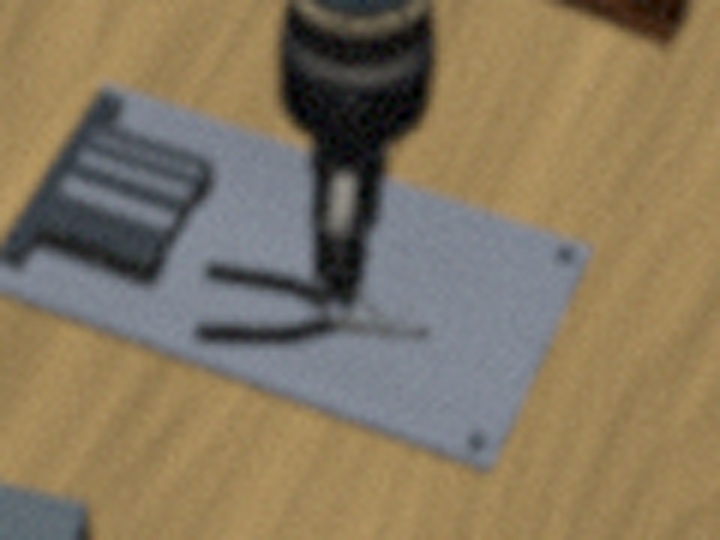

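The call was refused because `dr` is required, so the arm is still 5 cm above the pliers. The side crop shows the pliers' joint at about (340, 310), raw (286.6, 211.6). That agrees with the predicted (287.4, 210.8).

carry_out --plan '[{"dp": [-0.001,0,-0.013],"dr": [0,0,0]},{"dp": [-0.001,0,-0.013],"dr": [0,0,0]},{"dp": [-0.001,0,-0.013],"dr": [0,0,0]},{"dp": [0,0,-0.013],"dr": [0,0,0]},{"dp": [0,0,0],"dr": [0,0,0]},{"dp": [0,0,0],"dr": [0,0,0]}]'

```text
t: 3.07
ee_pos: [0.5007, -0.0088, 0.0264]
tcp_rot: [-3.141, -0.0, 1.839]
force: [0.7, 0.7, 0.5]
opening: 0.0503
```

carry_out --plan '[{"dp": [0,0,0],"dr": [0,0,0]},{"dp": [0,0,0],"dr": [0,0,0]},{"dp": [0,0,0],"dr": [0,0,0]},{"dp": [0,0,0],"dr": [0,0,0]},{"dp": [0,0,0],"dr": [0,0,0]},{"dp": [0,0,0],"dr": [0,0,0]},{"dp": [0,0,0],"dr": [0,0,0]},{"dp": [0,0,0],"dr": [0,0,0]}]' --gripper 0.0 --squeeze 40

```text
t: 3.73
ee_pos: [0.5025, -0.009, 0.0277]
tcp_rot: [3.138, 0.001, 1.84]
force: [0.7, 0.6, 5.7]
opening: 0.0192
```

carry_out --plan '[{"dp": [0,0,0.002],"dr": [0,0,0]},{"dp": [0,0,0],"dr": [0,0,0]},{"dp": [0,0,0],"dr": [0,0,0]},{"dp": [0,0,0],"dr": [0,0,0]},{"dp": [0,0,0],"dr": [0,0,0]}]'

```text
t: 4.15
ee_pos: [0.5003, -0.0087, 0.0279]
tcp_rot: [-3.14, -0.0, 1.84]
force: [0.1, 0.0, 1.3]
opening: 0.0195
```

carry_out --plan '[{"dp": [0,0,0.01],"dr": [0,0,0]},{"dp": [0,0,0.015],"dr": [0,0,0]},{"dp": [0,0,0.02],"dr": [0,0,0]},{"dp": [0,0,0.02],"dr": [0,0,0]},{"dp": [0,0,0.02],"dr": [0,0,0]},{"dp": [0,0,0.02],"dr": [0,0,0]},{"dp": [0,0,0.02],"dr": [0,0,0]},{"dp": [0,0,0],"dr": [0,0,0]},{"dp": [0,0,0],"dr": [0,0,0]}]'

```text
t: 4.9
ee_pos: [0.5019, -0.0089, 0.1547]
tcp_rot: [3.139, 0.001, 1.84]
force: [-0.6, -0.4, -2.0]
opening: 0.0195
```

```bash
python3 - <<'E'
from h import *
print(w2px("side",[.5,-.008,.13]))
snap("side","f.png",(220,110,340,200),6)
E
```

```text
[[288.56316385 188.89710453]]
```

View pics/f.png

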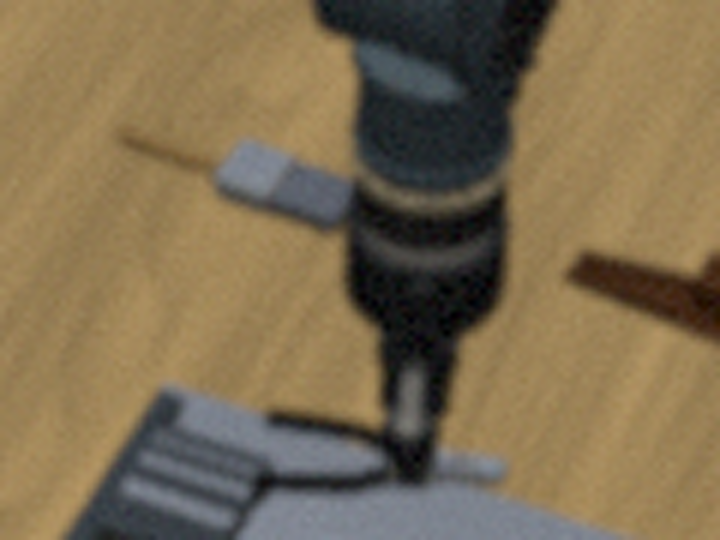

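The pliers hang level in the jaws with nothing else touched: joint near (410, 465), nose to (505, 468). Next is the drawer.

carry_out --plan '[{"dp": [-0.003,0.0223,0.015],"dr": [0,0,0.1025]},{"dp": [-0.003,0.0223,0.015],"dr": [0,0,0.1025]},{"dp": [-0.003,0.0223,0.015],"dr": [0,0,0.1025]},{"dp": [-0.003,0.0223,0],"dr": [0,0,0.1025]},{"dp": [-0.003,0.0223,0],"dr": [0,0,0.1025]},{"dp": [-0.003,0.0223,0],"dr": [0,0,0.1025]},{"dp": [-0.003,0.0223,0],"dr": [0,0,0.1025]},{"dp": [-0.003,0.0223,0],"dr": [0,0,0.1025]},{"dp": [-0.003,0.0223,0],"dr": [0,0,0.1025]},{"dp": [-0.003,0.0223,0],"dr": [0,0,0.1025]},{"dp": [-0.003,0.0223,0],"dr": [0,0,0.1025]},{"dp": [-0.003,0.0223,0],"dr": [0,0,0.1025]},{"dp": [-0.003,0.0223,0],"dr": [0,0,0.1025]},{"dp": [-0.003,0.0223,0],"dr": [0,0,0.1025]},{"dp": [0,0,0],"dr": [0,0,0]},{"dp": [0,0,0],"dr": [0,0,0]}]'

```text
t: 6.28
ee_pos: [0.4576, 0.3037, 0.1959]
tcp_rot: [-3.14, -0.004, -3.007]
force: [-0.3, -0.8, -0.6]
opening: 0.0197
```

```bash
python3 - <<'E'
from h import *
snap("side","g.png",(200,220,330,330),6)
print(telemetry.observe()["joint_positions"])
E
```

```text
[ 4.62658947e-01  1.09029848e-01  6.06209288e-02  1.52623519e+00
 -6.25131963e-04 -1.24130846e+00]
```

View pics/g.png

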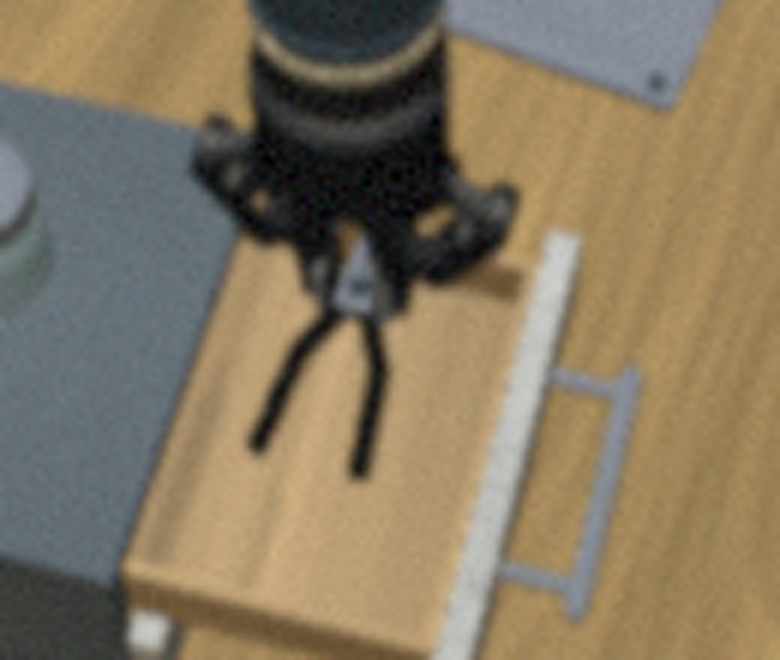

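The pliers hang over the middle of the open drawer, grips to (258, 445) and (358, 475), clear of the walls and front. I'll lower them.

carry_out --plan '[{"dp": [0,0,-0.02],"dr": [0,0,0]},{"dp": [0,0,-0.02],"dr": [0,0,0]},{"dp": [0,0,-0.02],"dr": [0,0,0]},{"dp": [0,0,-0.015],"dr": [0,0,0]},{"dp": [0,0,-0.01],"dr": [0,0,0]},{"dp": [0,0,-0.007],"dr": [0,0,0]},{"dp": [0,0,-0.003],"dr": [0,0,0]},{"dp": [0,0,0],"dr": [0,0,0]},{"dp": [0,0,0],"dr": [0,0,0]}]'

```text
t: 7.08
ee_pos: [0.4595, 0.3034, 0.1041]
tcp_rot: [3.141, 0.001, -3.009]
force: [-0.9, 0.5, -0.9]
opening: 0.0196
```

carry_out --plan '[{"dp": [0,0,-0.002],"dr": [0,0,0]},{"dp": [0,0,-0.001],"dr": [0,0,0]},{"dp": [0,0,0],"dr": [0,0,0]},{"dp": [0,0,0],"dr": [0,0,0]}]'

```text
t: 7.42
ee_pos: [0.4592, 0.3035, 0.1007]
tcp_rot: [3.141, 0.001, -3.008]
force: [0.1, -0.2, -0.1]
opening: 0.0194
```

carry_out --plan '[{"dp": [0,0,-0.001],"dr": [0,0,0]},{"dp": [0,0,-0.001],"dr": [0,0,0]},{"dp": [0,0,-0.0005],"dr": [0,0,0]},{"dp": [0,0,0],"dr": [0,0,0]},{"dp": [0,0,0],"dr": [0,0,0]},{"dp": [0,0,0],"dr": [0,0,0]}]'

```text
t: 7.92
ee_pos: [0.459, 0.3034, 0.0978]
tcp_rot: [-3.142, -0.0, -3.008]
force: [-0.3, -0.4, -0.2]
opening: 0.0192
```

carry_out --plan '[{"dp": [0,0,-0.001],"dr": [0,0,0]},{"dp": [0,0,-0.0005],"dr": [0,0,0]},{"dp": [0,0,0],"dr": [0,0,0]},{"dp": [0,0,0],"dr": [0,0,0]},{"dp": [0,0,0],"dr": [0,0,0]}]'

```text
t: 8.33
ee_pos: [0.4592, 0.3035, 0.0969]
tcp_rot: [3.141, 0.001, -3.008]
force: [-0.8, -0.6, 2.2]
opening: 0.0194
```

Light contact at 2.2 N, so the pliers are on the drawer floor. Release and retreat.

carry_out --plan '[{"dp": [0,0,0],"dr": [0,0,0]},{"dp": [0,0,0],"dr": [0,0,0]},{"dp": [0,0,0],"dr": [0,0,0]},{"dp": [0,0,0],"dr": [0,0,0]},{"dp": [0,0,0.01],"dr": [0,0,0]},{"dp": [0,0,0.02],"dr": [0,0,0]},{"dp": [0,0,0.025],"dr": [0,0,0]},{"dp": [0,0,0.025],"dr": [0,0,0]},{"dp": [0,0,0.025],"dr": [0,0,0]}]' --gripper 0.04

```text
t: 9.08
ee_pos: [0.4588, 0.3033, 0.203]
tcp_rot: [3.142, 0.0, -3.008]
force: [0.7, -0.3, -0.4]
opening: 0.04
```

carry_out --plan '[{"dp": [-0.0025,-0.0348,0],"dr": [0,0,-0.1084]},{"dp": [-0.0025,-0.0348,0],"dr": [0,0,-0.1084]},{"dp": [-0.0025,-0.0348,0],"dr": [0,0,-0.1084]},{"dp": [-0.0025,-0.0348,0],"dr": [0,0,-0.1084]},{"dp": [-0.0025,-0.0348,0],"dr": [0,0,-0.1084]},{"dp": [-0.0025,-0.0348,0],"dr": [0,0,-0.1084]},{"dp": [-0.0025,-0.0348,0],"dr": [0,0,-0.1084]},{"dp": [-0.0025,-0.0348,0],"dr": [0,0,-0.1084]},{"dp": [-0.0025,-0.0348,0],"dr": [0,0,-0.1084]},{"dp": [-0.0025,-0.0348,0],"dr": [0,0,-0.1084]},{"dp": [-0.0025,-0.0348,0],"dr": [0,0,-0.1084]},{"dp": [-0.0025,-0.0348,0],"dr": [0,0,-0.1084]},{"dp": [-0.0025,-0.0348,0],"dr": [0,0,-0.1084]},{"dp": [-0.0025,-0.0348,0],"dr": [0,0,-0.1084]},{"dp": [-0.0025,-0.0348,0],"dr": [0,0,-0.1084]},{"dp": [-0.0025,-0.0348,0],"dr": [0,0,-0.1084]},{"dp": [-0.0025,-0.0348,0],"dr": [0,0,-0.1084]},{"dp": [0,0,0],"dr": [0,0,0]},{"dp": [0,0,0],"dr": [0,0,0]}]' --gripper 0.06

```text
t: 10.67
ee_pos: [0.4161, -0.2898, 0.2016]
tcp_rot: [3.142, -0.0, 1.43]
force: [0.4, 0.0, -1.0]
opening: 0.0597
```

```bash
python3 - <<'E'
from h import *
snap("top","h0.png");snap("side","h1.png")
a=cv2.imread("pics/h0.png")[175:300,90:220];b=cv2.imread("pics/h1.png")[120:220,220:370]
a=cv2.resize(a,None,fx=2.8,fy=2.8,interpolation=2);b=cv2.resize(b,None,fx=2.8,fy=2.8,interpolation=2)
b=cv2.copyMakeBorder(b,0,a.shape[0]-b.shape[0],4,0,0)
cv2.imwrite("pics/h.png",np.hstack([a,b]))
E
```

```text
(no output)
```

View pics/h.png

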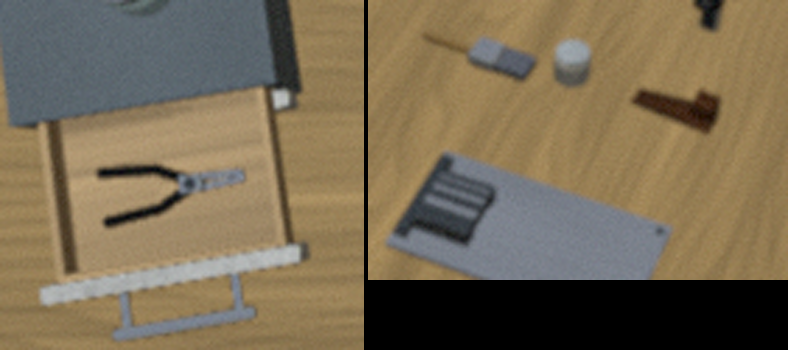

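The pliers lie flat in the drawer: joint (188, 184), grips (100, 172) and (108, 222), clear of all the walls. The wedge's heel top shows at (708, 95) in the side part, so I'll check that against my estimate.

```bash
python3 - <<'E'
from h import *
f=lambda u,v,z:px2w("side",220+(u-368+.5)/2.8-.5,120+(v+.5)/2.8-.5,z)
print(w2px("side",[.4158,-.2887,.044]),f(708,98,.044),"thin",f(637,98,.003),"heel far bottom-left",f(710,131,0),"blockfront top",f(493,188,.03),f(466,240,.03))
E
```

```text
[[339.85939872 155.24798963]] [ 0.41263384 -0.29306841  0.044     ] thin [ 0.50409601 -0.29729284  0.003     ] heel far bottom-left [ 0.40065275 -0.28149789  0.        ] blockfront top [ 0.60496506 -0.06329687  0.03      ] [0.6021225 0.0205582 0.03     ]
```

carry_out --plan '[{"dp": [-0.001,0,-0.03],"dr": [0,0,0]},{"dp": [-0.001,0,-0.03],"dr": [0,0,0]},{"dp": [0,0,-0.03],"dr": [0,0,0]},{"dp": [0,0,-0.025],"dr": [0,0,0]},{"dp": [0,0,-0.02],"dr": [0,0,0]},{"dp": [0,0,-0.02],"dr": [0,0,0]},{"dp": [0,0,-0.015],"dr": [0,0,0]},{"dp": [0,0,-0.005],"dr": [0,0,0]},{"dp": [0,0,0],"dr": [0,0,0]},{"dp": [0,0,0],"dr": [0,0,0]}]'

```text
t: 11.6
ee_pos: [0.415, -0.2876, 0.0271]
tcp_rot: [3.141, 0.0, 1.434]
force: [-0.8, 0.0, 0.1]
opening: 0.0601
```

carry_out --plan '[{"dp": [0,0,0],"dr": [0,0,0]},{"dp": [0,0,0],"dr": [0,0,0]},{"dp": [0,0,0],"dr": [0,0,0]},{"dp": [0,0,0],"dr": [0,0,0]},{"dp": [0,0,0],"dr": [0,0,0]},{"dp": [0,0,0],"dr": [0,0,0]},{"dp": [0,0,0],"dr": [0,0,0]},{"dp": [0,0,0],"dr": [0,0,0]}]' --gripper 0.0 --squeeze 80

```text
t: 12.27
ee_pos: [0.4156, -0.2893, 0.0281]
tcp_rot: [3.139, 0.002, 1.432]
force: [0.7, 0.3, 5.5]
opening: 0.0266
```

carry_out --plan '[{"dp": [0,0,0.01],"dr": [0,0,0]},{"dp": [0,0,0.02],"dr": [0,0,0]},{"dp": [0,0,0.03],"dr": [0,0,0]},{"dp": [0.0055,0.0266,0],"dr": [0,0,0.012]},{"dp": [0.0055,0.0266,0],"dr": [0,0,0.012]},{"dp": [0.0055,0.0266,0],"dr": [0,0,0.012]},{"dp": [0.0055,0.0266,0],"dr": [0,0,0.012]},{"dp": [0.0055,0.0266,0],"dr": [0,0,0.012]},{"dp": [0.0055,0.0266,0],"dr": [0,0,0.012]},{"dp": [0.0055,0.0266,0],"dr": [0,0,0.012]},{"dp": [0.0055,0.0266,0],"dr": [0,0,0.012]},{"dp": [0.0055,0.0266,0],"dr": [0,0,0.012]},{"dp": [0.0055,0.0266,0],"dr": [0,0,0.012]},{"dp": [0,0,-0.02],"dr": [0,0,0]},{"dp": [0,0,-0.02],"dr": [0,0,0]},{"dp": [0,0,-0.01],"dr": [0,0,0]},{"dp": [0,0,0],"dr": [0,0,0]},{"dp": [0,0,0],"dr": [0,0,0]}]'

```text
t: 13.77
ee_pos: [0.4688, -0.0223, 0.036]
tcp_rot: [-3.14, -0.0, 1.552]
force: [0.4, 0.5, -1.0]
opening: 0.0271
```

```bash
python3 - <<'E'
from h import *
snap("top","i0.png");snap("side","i1.png")
a=cv2.imread("pics/i0.png")[135:265,255:335];b=cv2.imread("pics/i1.png")[160:250,225:330]
a=cv2.resize(a,None,fx=4,fy=4,interpolation=2);b=cv2.resize(b,None,fx=4,fy=4,interpolation=2)
b=cv2.copyMakeBorder(b,0,a.shape[0]-b.shape[0],4,0,0)
cv2.imwrite("pics/i.png",np.hstack([a,b]));print(telemetry.observe()["force"])
E
```

```text
[ 0.33752266  0.82655312 -0.51512964]
```

View pics/i.png

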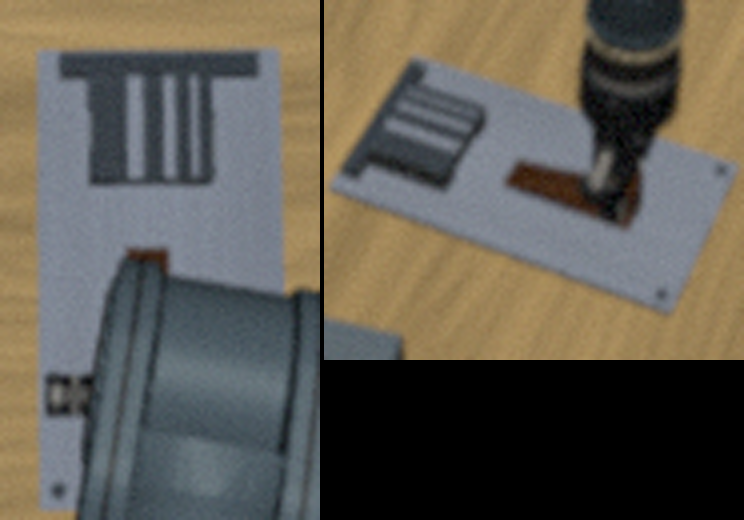

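The wedge sits just above the plate. In the top part its thin end spans (128–167, 250), and the block's near edge is at (90–213, 185).

```bash
python3 - <<'E'
from h import *
f=lambda u,v,z:px2w("top",255+(u+.5)/4-.5,135+(v+.5)/4-.5,z).round(4)
print("thin",f(128,249,.012),f(167,249,.012),"block",f(90,185,.03),f(213,185,.03))
g=lambda u,v,z:px2w("side",225+(u-324+.5)/4-.5,160+(v+.5)/4-.5,z).round(4)
print("thin side",g(516,162,.012),g(507,184,.010),"block",g(484,110,.03),g(447,172,.03))
E
```

```text
thin [ 0.5631 -0.0109  0.012 ] [ 0.5626 -0.0362  0.012 ] block [0.603  0.0132 0.03  ] [ 0.6015 -0.0655  0.03  ]
thin side [ 0.563  -0.0354  0.012 ] [ 0.5614 -0.0128  0.01  ] block [ 0.6035 -0.0625  0.03  ] [0.6047 0.0094 0.03  ]
```

carry_out --plan '[{"dp": [0,0,-0.001],"dr": [0,0,0]},{"dp": [0,0,-0.001],"dr": [0,0,0]},{"dp": [0,0,-0.0005],"dr": [0,0,0]},{"dp": [0,0,0],"dr": [0,0,0]},{"dp": [0,0,0],"dr": [0,0,0]},{"dp": [0,0,0],"dr": [0,0,0]}]'

```text
t: 14.37
ee_pos: [0.4695, -0.0222, 0.0339]
tcp_rot: [3.142, -0.0, 1.552]
force: [-0.2, -0.5, -1.4]
opening: 0.0267
```

carry_out --plan '[{"dp": [0,0,-0.001],"dr": [0,0,0]},{"dp": [0,0,0],"dr": [0,0,0]},{"dp": [0,0,0],"dr": [0,0,0]},{"dp": [0,0,0],"dr": [0,0,0]},{"dp": [0,0,0],"dr": [0,0,0]}]'

```text
t: 14.78
ee_pos: [0.4696, -0.0222, 0.0337]
tcp_rot: [3.141, 0.0, 1.552]
force: [-1.3, 0.3, 6.5]
opening: 0.027
```

On the plate at 6.5 N. I'll slide to about 15 mm into the groove, still short of contact.

carry_out --plan '[{"dp": [0.007,-0.0003,0],"dr": [0,0,0]},{"dp": [0.007,-0.0003,0],"dr": [0,0,0]},{"dp": [0.007,-0.0003,0],"dr": [0,0,0]},{"dp": [0.007,-0.0003,0],"dr": [0,0,0]},{"dp": [0.007,-0.0003,0],"dr": [0,0,0]},{"dp": [0.007,-0.0003,0],"dr": [0,0,0]},{"dp": [0.007,-0.0003,0],"dr": [0,0,0]},{"dp": [0.006,-0.0003,0],"dr": [0,0,0]},{"dp": [0,0,0],"dr": [0,0,0]},{"dp": [0,0,0],"dr": [0,0,0]}]'

```text
t: 15.62
ee_pos: [0.5251, -0.0248, 0.0337]
tcp_rot: [3.141, 0.0, 1.552]
force: [-1.8, -0.6, 5.1]
opening: 0.0272
```

carry_out --plan '[{"dp": [0.002,0,0],"dr": [0,0,0]},{"dp": [0.002,0,0],"dr": [0,0,0]},{"dp": [0,0,0],"dr": [0,0,0]}]'

```text
t: 15.87
ee_pos: [0.5276, -0.0247, 0.0337]
tcp_rot: [-3.14, 0.0, 1.552]
force: [-5.7, 0.4, 7.8]
opening: 0.0271
```

carry_out --plan '[{"dp": [0.002,0,0],"dr": [0,0,0]},{"dp": [0,0,0],"dr": [0,0,0]}]'

```text
t: 16.03
ee_pos: [0.5296, -0.0247, 0.0337]
tcp_rot: [-3.139, 0.0, 1.552]
force: [-4.5, 0.2, 7.3]
opening: 0.0273
```

carry_out --plan '[{"dp": [0.002,0,0],"dr": [0,0,0]},{"dp": [0,0,0],"dr": [0,0,0]}]'

```text
t: 16.2
ee_pos: [0.5316, -0.0247, 0.0337]
tcp_rot: [-3.14, 0.0, 1.552]
force: [-4.9, 0.6, 8.2]
opening: 0.0272
```

carry_out --plan '[{"dp": [0.002,0,0],"dr": [0,0,0]},{"dp": [0,0,0],"dr": [0,0,0]},{"dp": [0,0,0],"dr": [0,0,0]}]'

```text
t: 16.45
ee_pos: [0.5336, -0.0247, 0.0337]
tcp_rot: [-3.14, 0.0, 1.552]
force: [-4.4, -0.3, 7.2]
opening: 0.0267
```

carry_out --plan '[{"dp": [0.002,0,0],"dr": [0,0,0]},{"dp": [0,0,0],"dr": [0,0,0]},{"dp": [0,0,0],"dr": [0,0,0]}]'

```text
t: 16.7
ee_pos: [0.5343, -0.0246, 0.0337]
tcp_rot: [-3.137, 0.001, 1.552]
force: [-8.3, -0.5, 10.8]
opening: 0.0268
```

carry_out --plan '[{"dp": [0.002,0,0],"dr": [0,0,0]},{"dp": [0,0,0],"dr": [0,0,0]},{"dp": [0,0,0],"dr": [0,0,0]}]'

```text
t: 16.95
ee_pos: [0.5348, -0.0246, 0.0337]
tcp_rot: [-3.134, 0.001, 1.552]
force: [-12.0, 0.7, 13.1]
opening: 0.0269
```

```bash
python3 - <<'E'
from h import *
print(telemetry.observe())
snap("side","j.png",(225,165,300,221),10)
E
```

```text
{'t': 16.95, 'joint_positions': array([-0.1702592 ,  0.14697376, -0.22594047,  1.20547431, -0.00188149,
       -0.15148468]), 'dq': array([ 0.00057252, -0.00145943, -0.00121188, -0.0021368 , -0.00052468,
        0.00162507]), 'joint_torque': array([ 4.02846811e-01, -3.09418201e+01,  3.07911980e+01, -4.72904697e+00,
        5.84689546e-01, -1.18009085e-02]), 'ee_pos': array([ 0.5347919 , -0.02463136,  0.03368642]), 'tcp_rot': array([-3.13380346e+00,  7.14184640e-04,  1.55203173e+00]), 'force': array([-12.03305001,   0.65807119,  13.07807243]), 'wrist_torque': array([ 3.66726624e-02,  2.25640087e+00, -1.17236185e-03]), 'opening': 0.026928960626858307}
```

View pics/j.png

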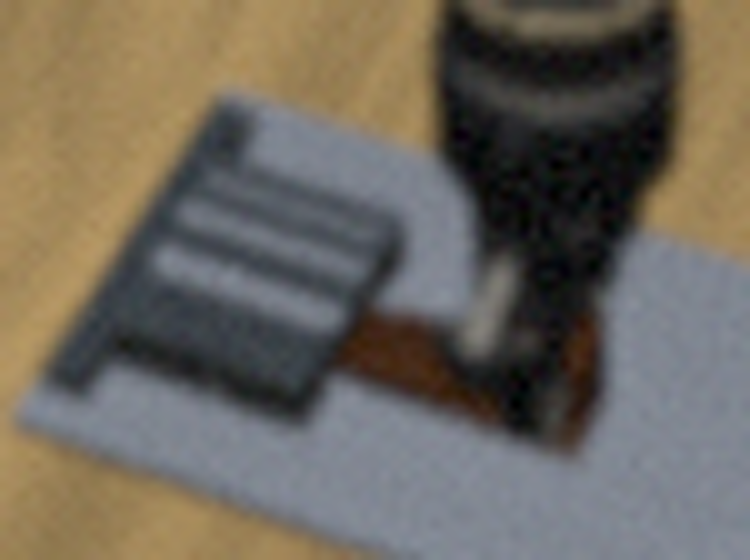

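Contact shows at TCP x ≈ 0.5336, against 0.533 predicted from the pictures. In the side crop the wedge is in the groove at about (350, 340) and square to the block, and the grip clears the block. About 14 mm more gives the 3 mm lift, so I'll ease the downward press and push on.

carry_out --plan '[{"dp": [0.001,0,0.0005],"dr": [0,0,0]},{"dp": [0.001,0,0.0003],"dr": [0,0,0]},{"dp": [0,0,0],"dr": [0,0,0]},{"dp": [0,0,0],"dr": [0,0,0]}]'

```text
t: 17.33
ee_pos: [0.5363, -0.0246, 0.0337]
tcp_rot: [-3.133, 0.001, 1.552]
force: [-10.8, -0.6, 10.3]
opening: 0.0275
```

carry_out --plan '[{"dp": [0.002,0,0],"dr": [0,0,0]},{"dp": [0,0,0],"dr": [0,0,0]},{"dp": [0,0,0],"dr": [0,0,0]}]'

```text
t: 17.58
ee_pos: [0.5379, -0.0245, 0.0337]
tcp_rot: [-3.132, 0.001, 1.552]
force: [-13.0, -0.7, 11.2]
opening: 0.0269
```

carry_out --plan '[{"dp": [0.002,0,0],"dr": [0,0,0]},{"dp": [0,0,0],"dr": [0,0,0]},{"dp": [0,0,0],"dr": [0,0,0]}]'

```text
t: 17.83
ee_pos: [0.5399, -0.0245, 0.0337]
tcp_rot: [-3.132, 0.0, 1.552]
force: [-13.6, -0.2, 11.4]
opening: 0.0268
```

carry_out --plan '[{"dp": [0.002,0,0],"dr": [0,0,0]},{"dp": [0,0,0],"dr": [0,0,0]},{"dp": [0.002,0,0],"dr": [0,0,0]},{"dp": [0,0,0],"dr": [0,0,0]},{"dp": [0.002,0,0],"dr": [0,0,0]},{"dp": [0,0,0],"dr": [0,0,0]},{"dp": [0,0,0],"dr": [0,0,0]}]'

```text
t: 18.42
ee_pos: [0.546, -0.0245, 0.0337]
tcp_rot: [-3.132, 0.0, 1.552]
force: [-13.0, 0.2, 11.4]
opening: 0.0271
```

carry_out --plan '[{"dp": [0.002,0,0],"dr": [0,0,0]},{"dp": [0,0,0],"dr": [0,0,0]},{"dp": [0,0,0],"dr": [0,0,0]},{"dp": [0,0,0],"dr": [0,0,0]}]'

```text
t: 18.75
ee_pos: [0.548, -0.0245, 0.0337]
tcp_rot: [-3.132, 0.0, 1.552]
force: [-12.3, -0.4, 10.9]
opening: 0.0265
```

```bash
python3 - <<'E'
from h import *
o=telemetry.observe();print(o["ee_pos"],o["tcp_rot"],o["force"])
snap("side","k.png",(225,165,300,221),10)
# shift of the block's near top edge since j (just at contact), subpixel; what 3 mm lift should give
a=cv2.imread("pics/raw_j.png",0).astype(np.float32);b=cv2.imread("pics/raw_k.png",0).astype(np.float32)
for n,(x0,y0,x1,y1) in dict(near=(250,184,267,208),far=(230,178,245,200),bar=(228,170,238,205),plate=(225,200,250,215)).items():
    w=cv2.createHanningWindow((x1-x0,y1-y0),cv2.CV_32F)
    print(n,cv2.phaseCorrelate(a[y0:y1,x0:x1].copy(),b[y0:y1,x0:x1].copy(),w))
for dz in(0,.003):print(w2px("side",[[.603,.0132,.03+dz],[.6025,-.065,.03+dz]]))
E
```

```text
[ 0.54804052 -0.02445458  0.03371362] [-3.13226312e+00  3.54202357e-04  1.55204931e+00] [-12.29775964  -0.40640666  10.92032465]
near ((-0.6822097093521968, -0.8039916111251184), 1.0066486056204196)
far ((0.546510538387289, -0.5329118599553127), 1.016509089536137)
bar ((-0.06726638537959317, -0.2539054756051051), 1.227206246058146)
plate ((0.3793397794269655, 0.5828775960093502), 1.1034423955281576)
[[255.37446278 203.65081306]
 [265.20400205 186.68611118]]
[[255.3530194  203.07933715]
 [265.19866111 186.1055792 ]]
```

View pics/k.png

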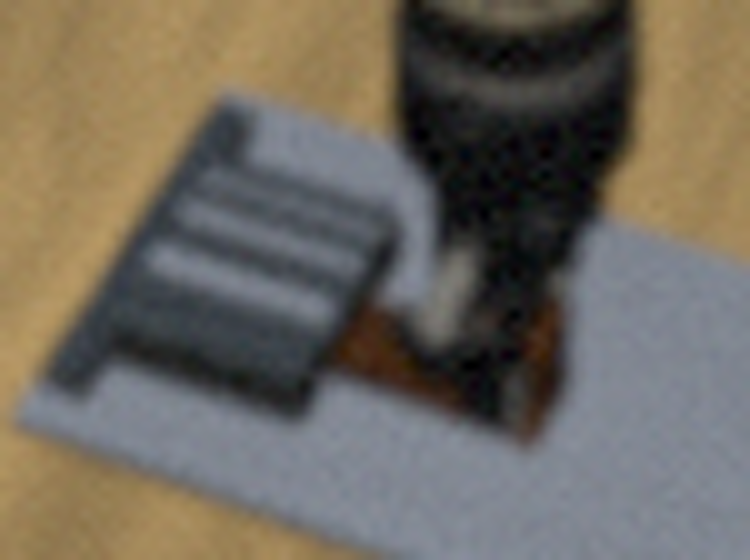

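```bash
python3 - <<'E'
from h import *
g=lambda p:cv2.imread(p,0).astype(np.float32)
ref=np.mean([g("pics/"+p) for p in("raw_b.png","raw_e.png","raw_h1.png","raw_i1.png")],0).astype(np.float32)
cur=np.mean([cv2.cvtColor(viewer.get_image("side"),cv2.COLOR_RGB2GRAY).astype(np.float32) for _ in range(16)],0).astype(np.float32)
cv2.imwrite("pics/cur.png",cur)
up=lambda i:cv2.GaussianBlur(i,(0,0),.8)
for n,(x0,y0,x1,y1) in dict(nearL=(244,194,258,209),mid=(240,184,262,203),nearR=(250,180,267,192),bar=(228,172,240,206),platecorner=(224,198,245,214)).items():
    W=np.eye(2,3,dtype=np.float32)
    try:
        c,W=cv2.findTransformECC(up(ref)[y0:y1,x0:x1].copy(),up(cur)[y0:y1,x0:x1].copy(),W,cv2.MOTION_TRANSLATION,(3,200,1e-6),None,1)
        print(n,round(c,3),W[:,2])
    except cv2.error as e:print(n,"fail")
q=[.603,.0132,.03];J=np.array([w2px("side",np.array(q)+d)[0]-w2px("side",q)[0] for d in np.eye(3)*.001]);print("px per mm",J)
o=telemetry.observe();print(o["t"],o["ee_pos"],o["force"])
E
```

```text
nearL 0.869 [-0.36012545 -0.4157894 ]
mid 0.707 [-0.34193596 -0.11123697]
nearR 0.818 [-0.9483071  -0.22882025]
bar 0.999 [-0.0154181  -0.00687631]
platecorner 0.998 [ 0.00836224 -0.04602595]
px per mm [[-0.2817836  -0.09693237]
 [-0.12793726  0.22453045]
 [-0.0071401  -0.19028599]]
19.6 [ 0.54806954 -0.02445082  0.03372606] [-12.82303041  -0.04494444  11.53138894][ WARN:0@5.794] global loadsave.cpp:1063 imwrite_ Unsupported depth image for selected encoder is fallbacked to CV_8U.
```

Tilting 3 mm should move the near top corners by about (-0.3, -0.67) px. From j to k I read the left corner going (300, 420) → (298, 413) in the 10x crop, about -0.7 px, and the right one (403, 222) → (400, 212). Both fit roughly 3 mm. I'll add half a millimetre for any take-up against the stop bar, hold, and check.

carry_out --plan '[{"dp": [0.0005,0,0],"dr": [0,0,0]},{"dp": [0,0,0],"dr": [0,0,0]},{"dp": [0,0,0],"dr": [0,0,0]},{"dp": [0,0,0],"dr": [0,0,0]},{"dp": [0,0,0],"dr": [0,0,0]},{"dp": [0,0,0],"dr": [0,0,0]}]'

```text
t: 20.1
ee_pos: [0.5481, -0.0244, 0.0337]
tcp_rot: [-3.131, 0.0, 1.552]
force: [-13.8, -0.3, 12.8]
opening: 0.027
```

```bash
python3 - <<'E'
from h import *
ims=[viewer.get_image("side")[:,:,::-1].astype(float) for _ in range(12)]
im=np.mean(ims,0).astype(np.uint8)
ref=np.mean([cv2.imread("pics/"+p).astype(float) for p in("raw_b.png","raw_e.png","raw_h1.png","raw_i1.png")],0).astype(np.uint8)
c=lambda i:cv2.resize(i[168:215,226:274],None,fx=8,fy=8,interpolation=2)
cv2.imwrite("pics/l.png",np.hstack([c(ref),c(im)]))
o=telemetry.observe();print(o["t"],o["ee_pos"],o["tcp_rot"],o["force"],o["opening"])
E
```

```text
20.7 [ 0.54807542 -0.02444665  0.03371367] [-3.13135341e+00  4.33925708e-04  1.55205083e+00] [-13.88233944  -0.64257884  12.58346354] 0.026743822810642817
```

View pics/l.png

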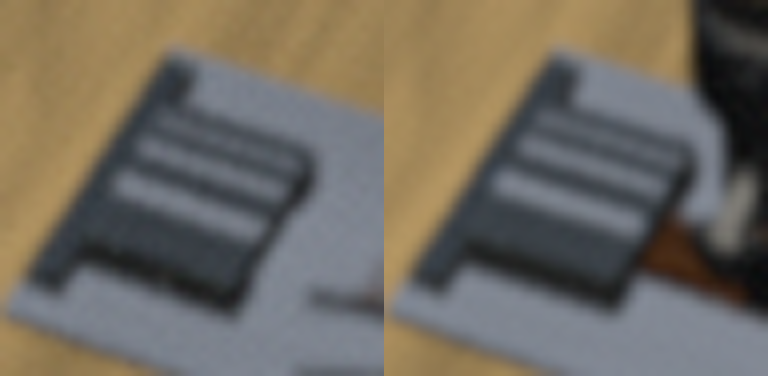

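Left is before, right is now. The near right top corner went from (312, 152) to (306, 146), about -0.75 px both ways. The sideways part means the block also slid some 1.5 mm onto the bar, so the lift is nearer 2.6–2.7 mm. I'll push 1.5 mm further.

carry_out --plan '[{"dp": [0.001,0,0],"dr": [0,0,0]},{"dp": [0.0005,0,0],"dr": [0,0,0]},{"dp": [0,0,0],"dr": [0,0,0]},{"dp": [0,0,0],"dr": [0,0,0]},{"dp": [0,0,0],"dr": [0,0,0]},{"dp": [0,0,0],"dr": [0,0,0]},{"dp": [0,0,0],"dr": [0,0,0]},{"dp": [0,0,0],"dr": [0,0,0]}]'

```text
t: 21.37
ee_pos: [0.5498, -0.0245, 0.0337]
tcp_rot: [-3.132, 0.0, 1.552]
force: [-12.8, 0.1, 11.8]
opening: 0.0271
```

```bash
python3 -c "
from h import *
o=telemetry.observe();print(o['t'],o['ee_pos'],o['force'],o['opening']);print(sign_off())"
```

```text
21.3667 [ 0.54976115 -0.02445091  0.03370802] [-12.78543637   0.07972382  11.81585505] 0.027064075620472167
the job is handed in; nothing more can be done
None
```

I handed the job in at 21.4 s. The pliers lie flat in the open top drawer, and the wedge, still gripped, is pushed under the block. I estimate the block's near edge is up about 3 mm.

- **Pliers:** a picture after release shows them flat in the open part of the drawer, clear of the walls.
- **Wedge:** it slid flat on the plate and met the block at TCP x ≈ 0.534, where the pictures predicted. It stopped at 0.550. The push is about 13 N, the gripper presses down on the plate with about 12 N, and the gripper clears the block.
- **Lift:** this is an estimate, not a direct measurement. At TCP x 0.548 the corner shift in the pictures gave about 2.6 mm and the travel about 2.7 mm, after allowing for the block sliding roughly 1.5 mm onto the stop bar. I then pushed 1.7 mm further, which should give about 3.0 mm, and took no picture after that.
- **Checks that disagreed:** the automatic image matching on the block was poor (correlation 0.7–0.87, with inconsistent shifts), so I read the corners by eye. The pliers' grip also measured 19 mm instead of the stated 16, but they held level.
- **Bystanders:** I did not touch the tin, jar or brush. I made no final check of their positions.

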